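# Restart the drying timer of the black bossed box

### The job

Restart the drying time of the black box with the round bosses: on the timer that shares its board, gently press the red key fully down with the fingertips and let it come back up, then do the same with the green key, and withdraw. Do not touch or move the other two timers and their boards, the pots, or any other loose thing on the table.

Things in the scene. Friction and masses are not known exactly. Their poses are not given: they have to be found in the camera images.
- station_box: Fixed plywood board of the black bossed box, 280 (x) x 130 x 12 mm, origin at the centre of its underside. Fixed on it, centred at x = +90 mm: a grey timer, 90 x 120 (y) x 34 mm, top at 46 mm, with a flat screen and two keys at x = +110 mm: red (clear) at y = +30 mm, green (start) at y = -30 mm; no higher part. The pot stands at about x = -78 mm.
- clear_box_top (a point): Centre of the top face of the red round key (20 mm across) of the timer of the black bossed box; moves down with the key. Its top face is 23 mm above the timer's top when up. The two keys of a timer are 60 mm apart.
- clear_box (a joint): Travel of that red key: 0 up, 0.007 m fully down (about 5 N there, spring return); it works beyond 0.005 m.
- start_box_top (a point): Centre of the top face of the green round key (20 mm across) of the timer of the black bossed box; moves down with the key. Its top face is 23 mm above the timer's top when up. The two keys of a timer are 60 mm apart.
- start_box (a joint): Travel of that green key: 0 up, 0.007 m fully down (about 5 N there, spring return); it works beyond 0.005 m.
- station_vase: Fixed plywood board of the smooth dark vase, 280 (x) x 130 x 12 mm, origin at the centre of its underside. Fixed on it, centred at x = +90 mm: a grey timer, 90 x 120 (y) x 34 mm, top at 46 mm, with a flat screen and two keys at x = +110 mm: red (clear) at y = -30 mm, green (start) at y = +30 mm; no higher part. The pot stands at about x = -78 mm.
- clear_vase_top (a point): Centre of the top face of the red round key (20 mm across) of the timer of the smooth dark vase; moves down with the key. Its top face is 23 mm above the timer's top when up. The two keys of a timer are 60 mm apart.
- clear_vase (a joint): Travel of that red key: 0 up, 0.007 m fully down (about 5 N there, spring return); it works beyond 0.005 m.
- start_vase_top (a point): Centre of the top face of the green round key (20 mm across) of the timer of the smooth dark vase; moves down with the key. Its top face is 23 mm above the timer's top when up. The two keys of a timer are 60 mm apart.
- start_vase (a joint): Travel of that green key: 0 up, 0.007 m fully down (about 5 N there, spring return); it works beyond 0.005 m.
- station_bowl: Fixed plywood board of the white bowl, 280 (x) x 130 x 12 mm, origin at the centre of its underside. Fixed on it, centred at x = +90 mm: a grey timer, 90 x 120 (y) x 34 mm, top at 46 mm, with a flat screen and two keys at x = +110 mm: red (clear) at y = +30 mm, green (start) at y = -30 mm; no higher part. The pot stands at about x = -78 mm.
- clear_bowl_top (a point): Centre of the top face of the red round key (20 mm across) of the timer of the white bowl; moves down with the key. Its top face is 23 mm above the timer's top when up. The two keys of a timer are 60 mm apart.
- clear_bowl (a joint): Travel of that red key: 0 up, 0.007 m fully down (about 5 N there, spring return); it works beyond 0.005 m.
- start_bowl_top (a point): Centre of the top face of the green round key (20 mm across) of the timer of the white bowl; moves down with the key. Its top face is 23 mm above the timer's top when up. The two keys of a timer are 60 mm apart.
- start_bowl (a joint): Travel of that green key: 0 up, 0.007 m fully down (about 5 N there, spring return); it works beyond 0.005 m.
- bossed_box: Loose black open-topped ceramic box, 90 x 90 x 95 mm, walls 8 mm, with rows of round bosses on its four sides (114 mm wide over them); origin at the centre of its underside, z up. Stands on its own station's board.
- dark_vase: Loose smooth black ceramic vase, 92 mm across the belly, 100 mm high; origin at the centre of its underside. Stands on its own station's board.
- white_bowl: Loose white ceramic bowl, 104 mm across the rim, 60 mm high; origin at the centre of its underside. Stands on its own station's board.
- tumbler: Loose glass tumbler, 66 mm across, 85 mm high, on the table beyond the timers; origin at the centre of its underside.
- glaze_jar: Loose jar with a blue cap, 70 mm across, 90 mm high, on the table beyond the timers; origin at the centre of its underside.
- modelling_spatula: Loose modelling spatula 200 mm long lying on the table beyond the timers; origin under its middle.
- clay_lump: Loose lump of dark hard clay, 56 mm across, 32 mm high, on the table beyond the timers; origin at the centre of its underside.

How it is judged:
By the outcome, as a careful person would: the job done as asked, in the order asked, and still so for the second after the job is handed in, with the robot touching nothing.
It also fails if it takes over 40 s, if anything falls off the work surface, if the arm or the gripper's body presses on something with over 40 N, if the wrist force passes 120 N, or if a joint passes its speed limit or range.

### The arm

A 7-joint arm with a two-finger parallel gripper is mounted at the origin on the work surface. World frame = base frame: x ahead of the robot, y to its left, z up, the work surface at z = 0. Lengths are in m, angles in rad, forces in N, time in s.
With the tool pointing down it reaches from about 0.35 to 0.9 m from the base axis. Payload 8.1 kg.
Tool frame: the origin (TCP) lies between the finger pads; the fingertips stand 22 mm ahead of it and the grasp point (between the pads) lies 3 mm ahead of it; z points along the fingers, y is the line along which they close (so a half turn about z gives the same grasp; the last joint's range is limited). The gripper opens to 92 mm and grips with 3 to 60 N. Pads are 19 mm wide; open, the fingers measure 130 mm over their backs; the gripper's body (75 mm by 190 mm) begins 47 mm behind the grasp point.
Start: joints at [1.208, 0.434, 0.025, 1.573, -0.012, 1.134, -0.075], TCP at [0.161, -0.604, 0.249] pointing down, gripper open.
Joint ranges: [-2.62, 2.62], [-0.44, 2.09], [-1.27, 1.32], [0.08, 2.57], [-1.32, 4.46], [0.12, 2], [-2.74, 2.74]. Speed limits (rad/s): [2.22, 2.22, 3.01, 3.01, 3.14, 3.14, 3.14].

### API

Orientations are given as a rotation vector (axis times angle).
In Python, from cell import arm, vision gives the robot as it stands.
- The arm moves only by the tool carry_out, never from a script. Its argument "increments" is one flat list of numbers, 5 for each row, row after row: the finger opening in m, from 0 to 0.0918, then the shift along the tool's x, y, z in m, then the turn about the tool's z in degrees. A call has 1 to 12 rows; each row is the pose to reach, as a shift and turn from the pose commanded when the call began, along the tool's axes at that moment; what a row does not reach only later rows make up. A row lasts 1/12 s, in which the tool goes at most 41.7 mm and 7.16 degrees, less where a joint would pass 70% of its speed; a pose out of reach is approached as far as the arm can. A call with a gripper value outside its range is refused whole. The fingers move at their own pace and stop on an object; "grip_force" is the grip in N (left out, the last holds). Time passes only in rows, so rows that repeat a pose let the fingers close. It gives the time, the measured TCP pose, the force, the opening and the grip force at its end, in the units of the state.
- arm.get_obs(): the state, without advancing time (a new reading comes with each control period).
- vision.grab_frame(name): name is "side" or "top"; returns a dict with "image" (400x640x3 uint8, blue, green, red), "depth" (400x640 float32, m along the optical axis (not along the pixel's ray), 0 where there is no reading), "intrinsics" (3x3 intrinsics, pixels), "rvec" (rotation vector, rad) and "tvec" (3), from world to camera coordinates, as OpenCV has them. Camera axes: x right, y down, z forward; pixel columns grow to the right and rows downward; lengths in m; the calibration is good to about 2 mm. A picture is of the moment at which its call begins.
- arm.job_done(): hands the job in; it is judged then, once.
Trained networks look in a picture, given as the dict that the camera call returned (one of the last four; its "shot" number tells which), for a name from the list of things; names that differ only in an ending like _2 or _b are one class to them, and where a whole thing is asked for, a point or a joint stands for the part that bears it (a point fixed in the world has none). Each returns a list of dicts, best first, with "confidence" (0 to 1); they miss things now and then, are a little off and sometimes report something else, mostly with a low value. They report only what shows in the picture. A call takes as long as a camera call.
- vision.look_for(picture, query): "box" ([left, top, right, bottom] in pixels, round what is visible of it).
- vision.landmark_of(picture, query): "uv" ([column, row] in pixels: a listed point, or the origin of a listed thing).
The state is a dict: "t": time; "q": joint angles; "qd": joint speeds; "joint_torque": joint torques, N m; "eef_pos": TCP position; "orientation": TCP orientation; "ft_force": force on the tool from outside, world axes, zero at the start; "wrist_torque": the same for the moment, N m; "finger_gap": opening from 0.0 (shut) to 1.0 (fully open); "finger_force": force on a finger pad.
Only numpy, scipy, OpenCV 4.12 (cv2) and the standard library are available. Lean on these libraries where they do the work, as an engineer would, in place of code of your own. Each camera call takes 0.05 s, during which the arm holds its last target. There are 200 camera calls.

## Working session

There is one attempt and no reset: what is moved stays moved. The work goes in short steps, Python scripts to look and compute and a tool call to move; the robot and the scene stay as the last step left them, time stands still between calls to the robot, and variables do not carry over. Pictures are saved under pics/ and viewed, at most 10 in all, crops included, and the job is handed in when it is done.

Besides the shell and the picture viewer there is one more tool, called after "Request:" by a JSON object that holds its "name" and its "arguments". carry_out: Moves the arm, as the interface text tells. Its arguments: {"type":"object","properties":{"increments":{"type":"array"},"grip_force":{"type":"number"}},"required":["increments"]}

```bash
mkdir -p pics
cat > h.py <<'E'
import numpy as np, cv2
from cell import arm, vision
def w(p,uv):
    u,v=[int(round(a)) for a in uv]
    d=p["depth"][max(v-2,0):v+3,max(u-2,0):u+3]; d=d[d>0]
    if not len(d): return None
    z=np.median(d); K=p["intrinsics"]
    c=np.array([(uv[0]-K[0,2])*z/K[0,0],(uv[1]-K[1,2])*z/K[1,1],z])
    R=cv2.Rodrigues(np.array(p["rvec"]))[0]
    return R.T@(c-np.ravel(p["tvec"]))
E
python3 - <<'E'
from h import *
np.set_printoptions(precision=4,suppress=True)
o=arm.get_obs(); print(o["t"],o["eef_pos"],o["orientation"],o["ft_force"])
for n in("top","side"):
    p=vision.grab_frame(n); cv2.imwrite(f"pics/{n}0.png",p["image"])
    for q in("bossed_box","dark_vase","white_bowl","clear_box_top","start_box_top","clear_vase_top","start_vase_top","clear_bowl_top","start_bowl_top","station_box"):
        for r in vision.landmark_of(p,q)[:3]: print(n,q,np.round(r["uv"],1),round(r["confidence"],2),w(p,r["uv"]))
E
```

```text
0.0 [ 0.1604 -0.6036  0.2479] [-3.1136 -0.4067  0.0005] [-0.9874  0.2227 -0.2666]
top bossed_box [414.1 265.3] 0.74 [ 0.3683 -0.2481  0.0208]
top dark_vase [322.3 260.3] 0.77 [0.3748 0.0017 0.1124]
top white_bowl [233.8 265.4] 0.79 [0.3651 0.2475 0.0179]
top white_bowl [417.5 238.6] 0.48 [ 0.4423 -0.2612  0.0137]
top clear_box_top [323.9 232.9] 0.72 [ 0.4571 -0.0007  0.0124]
top clear_box_top [422.9 196.8] 0.49 [ 0.5503 -0.2695  0.0669]
top start_box_top [446.7 201. ] 0.52 [ 0.5386 -0.333   0.0681]
top clear_vase_top [423.1 196.8] 0.65 [ 0.5503 -0.2701  0.0669]
top clear_vase_top [343.6 192.3] 0.45 [ 0.5619 -0.0544  0.0677]
top start_vase_top [321.2 190.8] 0.49 [0.566  0.0067 0.067 ]
top clear_bowl_top [342.3 193.1] 0.43 [ 0.5594 -0.0509  0.0687]
top clear_bowl_top [207.9 201.1] 0.41 [0.5363 0.3162 0.0665]
top start_bowl_top [229.3 196.4] 0.47 [0.5492 0.2577 0.0683]
top station_box [417.5 237.8] 0.57 [ 0.4447 -0.2616  0.0123]
side bossed_box [279.8 358.2] 0.58 [ 0.3528 -0.2983  0.1028]
side dark_vase [249. 243.] 0.76 [ 0.3721 -0.0308  0.076 ]
side dark_vase [221.2 177.6] 0.58 [0.3649 0.1924 0.0575]
side dark_vase [247.6 164.6] 0.32 [0.4416 0.2565 0.0128]
side white_bowl [219.4 175.6] 0.66 [0.3619 0.1907 0.0672]
side clear_box_top [385.  310.1] 0.61 [ 0.566  -0.27    0.0671]
side clear_box_top [387.5 187.6] 0.55 [0.7271 0.0318 0.0335]
side start_box_top [387.  341.3] 0.69 [ 0.5413 -0.3269  0.0685]
side clear_vase_top [340.2 225.6] 0.64 [ 0.5664 -0.0553  0.0683]
side start_vase_top [331.3 205.1] 0.42 [0.5706 0.005  0.0685]
side clear_bowl_top [277.  122.3] 0.41 [0.5533 0.3456 0.0479]
side start_bowl_top [290.6 132.8] 0.41 [0.588  0.3437 0.001 ]
side station_box [321.2 345.2] 0.56 [ 0.4382 -0.266   0.0122]
side station_box [446.6 279.7] 0.24 [ 0.738  -0.2285  0.0042]
```

View pics/top0.png

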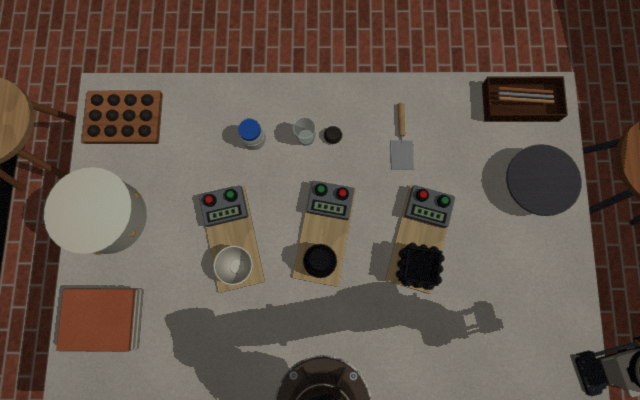

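View pics/side0.png

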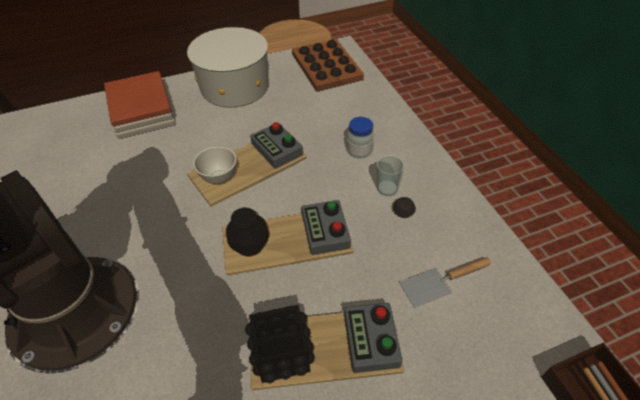

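The black bossed box is on the right-hand board. In the top picture it is at (420,266), with its red key at about (423,195) and green at (445,201). In the side picture red is at (381,313) and green at (387,343). The networks' 3D points are 2-3 cm apart in x, so I'll refine both keys by colour and depth.

Run:
```python
from h import *
from scipy.spatial.transform import Rotation as Ro
np.set_printoptions(precision=4,suppress=True)
est={}
for n,box in(("top",(405,180,460,212)),("side",(360,295,405,360))):
    p=vision.grab_frame(n); im=p["image"].astype(int); b,g,r=im[...,0],im[...,1],im[...,2]
    K=p["intrinsics"];R=cv2.Rodrigues(np.array(p["rvec"]))[0];t=np.ravel(p["tvec"])
    v,u=np.mgrid[:400,:640]; z=p["depth"]
    W=(np.stack([(u-K[0,2])*z/K[0,0],(v-K[1,2])*z/K[1,1],z],-1)-t)@R
    l,tt,rr,bb=box; m0=(u>=l)&(u<=rr)&(v>=tt)&(v<=bb)
    for c,m in(("red",(r>g+40)&(r>b+40)),("green",(g>r+25)&(g>b+10))):
        k=m&m0&(W[...,2]>.063)&(W[...,2]<.075)
        # rays through the pixels cut with plane z=.069
        P=W[k]; C=-R.T@t; D=P-C; Q=C+D*((.069-C[2])/D[:,2])[:,None]
        uvb=(u[k].mean(),v[k].mean())
        print(n,c,k.sum(),uvb,P.mean(0),"mid",(P.min(0)+P.max(0))/2,"ext",np.ptp(P,axis=0),"plane",Q.mean(0))
        est[n,c]=P.mean(0)
o=arm.get_obs();T=Ro.from_rotvec(o["orientation"]).as_matrix();print(T)
for c in("red","green"):
    e=(est["top",c]+est["side",c])/2; tgt=np.array([e[0],e[1],.069+.022]); print(c,e,"tool shift",T.T@(tgt-o["eef_pos"]))
```

```text
top red 42 (np.float64(422.95238095238096), np.float64(193.83333333333334)) [ 0.5578 -0.2693  0.07  ] mid [ 0.5578 -0.2698  0.0698] ext [0.0167 0.0171 0.0098] plane [ 0.558  -0.2695  0.069 ]
top green 43 (np.float64(444.5348837209302), np.float64(199.93023255813952)) [ 0.5413 -0.3269  0.0697] mid [ 0.5407 -0.3267  0.0698] ext [0.0166 0.0192 0.0101] plane [ 0.5414 -0.327   0.069 ]
side red 89 (np.float64(380.7977528089888), np.float64(312.0112359550562)) [ 0.5566 -0.2711  0.0684] mid [ 0.557  -0.2704  0.0676] ext [0.0192 0.0191 0.0083] plane [ 0.5564 -0.2713  0.069 ]
side green 93 (np.float64(386.96774193548384), np.float64(342.2043010752688)) [ 0.5405 -0.3284  0.0687] mid [ 0.5407 -0.3281  0.0684] ext [0.0184 0.0174 0.008 ] plane [ 0.5404 -0.3285  0.069 ]
[[ 0.9665  0.2568 -0.    ]
 [ 0.2568 -0.9665  0.    ]
 [-0.     -0.     -1.    ]]
red [ 0.5572 -0.2702  0.0692] tool shift [ 0.4691 -0.2208  0.1577]
green [ 0.5409 -0.3276  0.0692] tool shift [ 0.4386 -0.1694  0.1577]
```

Red is at (0.557, -0.270) and green at (0.541, -0.328), tops at 0.069. They are 59.6 mm apart (60 expected), and the two cameras agree to within 2 mm. I'll move over red at travel height, closing the fingers on the way.

Request:
{"name": "carry_out", "arguments": {"increments": [0,0.02,-0.01,0,0,0,0.055,-0.026,0,0,0,0.09,-0.042,0,0,0,0.125,-0.059,0,0,0,0.16,-0.075,0,0,0,0.195,-0.092,0,0,0,0.23,-0.108,0,0,0,0.265,-0.125,0,0,0,0.3,-0.141,0,0,0,0.335,-0.158,0,0,0,0.36,-0.169,0,0,0,0.37,-0.174,0,0], "grip_force": 10}}

```text
t: 2.2
eef_pos: [0.4774, -0.3365, 0.2489]
orientation: [-3.113, -0.416, -0.004]
ft_force: [-0.0, 0.2, 0.3]
finger_gap: 0.179
finger_force: 0.0
```

Request:
{"name": "carry_out", "arguments": {"increments": [0,0.02,-0.009,0,0,0,0.05,-0.024,0,0,0,0.08,-0.038,0,0,0,0.099,-0.047,0,0,0,0.099,-0.047,0.02,0,0,0.099,-0.047,0.04,0,0,0.099,-0.047,0.06,0,0,0.099,-0.047,0.08,0,0,0.099,-0.047,0.1,0,0,0.099,-0.047,0.115,0,0,0.099,-0.047,0.12,0,0,0.099,-0.047,0.12,0]}}

```text
t: 3.2
eef_pos: [0.556, -0.2703, 0.1275]
orientation: [-3.114, -0.406, 0.004]
ft_force: [-1.4, 0.2, 1.0]
finger_gap: 0.004
finger_force: 0.0
```

```bash
cat > chk.py <<'E'
from h import *
from scipy.spatial.transform import Rotation as Ro
np.set_printoptions(precision=4,suppress=True)
o=arm.get_obs();T=Ro.from_rotvec(o["orientation"]).as_matrix()
print(o["t"],o["eef_pos"],o["ft_force"],o["finger_gap"],T[:,0],T[:,2])
for c,e in(("red",[.5572,-.2702]),("green",[.5409,-.3276])): print(c,T.T@(np.array([*e,.091])-o["eef_pos"]))
E
python3 - <<'E'
from chk import *
a=vision.grab_frame("top")["image"][140:280,340:500]; b=vision.grab_frame("side")["image"][220:370,280:440]
f=lambda i:cv2.resize(i,(400,360),interpolation=cv2.INTER_CUBIC)
cv2.imwrite("pics/a1.png",np.hstack([f(a),f(b)]))
E
```

```text
3.2 [ 0.556  -0.2703  0.1275] [-1.3731  0.1838  1.0262] 0.004242052899456272 [ 0.9666  0.2563 -0.0023] [-0.0026  0.0007 -1.    ]
red [0.0013 0.0003 0.0365]
green [-0.0292  0.0516  0.0365]
```

View pics/a1.png

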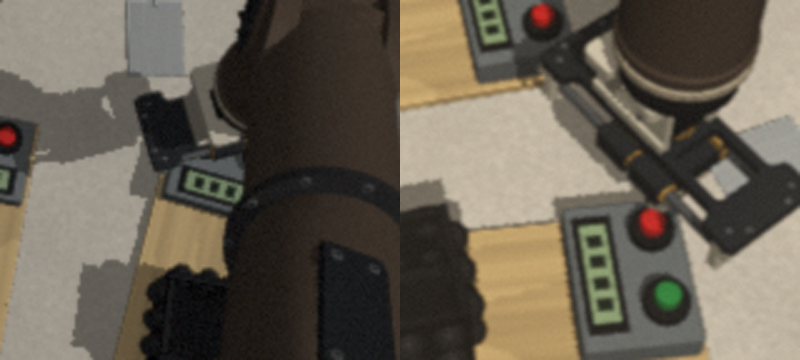

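The closed fingers are over the red key, about 36 mm above it; the side picture shows red at crop pixel (652,225), just under the tips. Next I'll lower to near contact, then press slowly.

Request:
{"name": "carry_out", "arguments": {"increments": [0,0.001,0,0.008,0,0,0.001,0,0.016,0,0,0.001,0,0.024,0,0,0.001,0,0.03,0,0,0.001,0,0.032,0,0,0.001,0,0.032,0,0,0.001,0,0.032,0]}}

```text
t: 3.88
eef_pos: [0.558, -0.2698, 0.0966]
orientation: [-3.115, -0.407, 0.0]
ft_force: [0.2, -0.3, 0.6]
finger_gap: 0.006
finger_force: 0.0
```

Run:
```python
from chk import *
p=vision.grab_frame("side"); e=o["eef_pos"]+.022*T[:,2]
uv=cv2.projectPoints(e[None],np.array(p["rvec"]),np.array(p["tvec"]),p["intrinsics"],None)[0].ravel(); print(e,uv)
i=cv2.resize(p["image"][250:370,320:460],None,fx=5,fy=5,interpolation=cv2.INTER_CUBIC)
cv2.drawMarker(i,(int((uv[0]-320)*5),int((uv[1]-250)*5)),(255,0,255),0,12)
cv2.imwrite("pics/a2.png",i)
```

```text
3.8833 [ 0.558  -0.2698  0.0966] [ 0.1506 -0.2896  0.6186] 0.0060306420274745 [ 0.9665  0.2568 -0.0002] [-0.0003  0.0001 -1.    ]
red [-0.0009  0.0002  0.0056]
green [-0.0314  0.0515  0.0056]
[ 0.558  -0.2698  0.0746] [381.4246 309.5627]
```

View pics/a2.png

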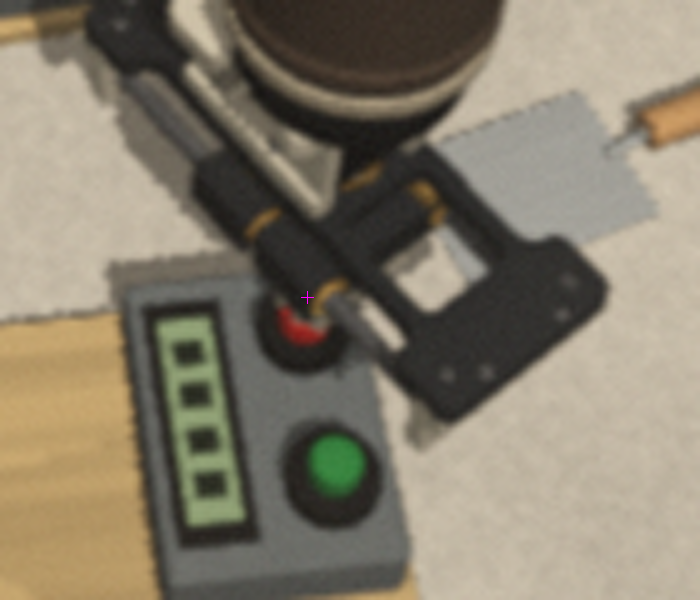

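The tips are centred over the red key, about 6 mm above it; the projected tip lands at crop pixel (307,297), on the key's upper half. Pressing slowly.

Request:
{"name": "carry_out", "arguments": {"increments": [0,0,0,0.002,0,0,0,0,0.004,0,0,0,0,0.0055,0,0,0,0,0.0065,0,0,0,0,0.0075,0,0,0,0,0.0085,0,0,0,0,0.0095,0,0,0,0,0.0105,0,0,0,0,0.0115,0,0,0,0,0.0115,0,0,0,0,0.0115,0]}}

```text
t: 4.85
eef_pos: [0.5581, -0.2698, 0.0854]
orientation: [3.115, 0.407, 0.0]
ft_force: [-0.1, 0.7, 4.6]
finger_gap: 0.003
finger_force: 2.2
```

Request:
{"name": "carry_out", "arguments": {"increments": [0,0,0,0.0005,0,0,0,0,0.001,0,0,0,0,0.0015,0,0,0,0,0.0015,0,0,0,0,0.0015,0]}}

```text
t: 5.27
eef_pos: [0.5581, -0.2699, 0.0843]
orientation: [3.115, 0.407, 0.001]
ft_force: [-1.9, 0.7, 10.1]
finger_gap: 0.006
finger_force: 4.8
```

Fully down: 10 N means it is on the stop, with the tip at 0.062. Releasing, then moving over to green.

Request:
{"name": "carry_out", "arguments": {"increments": [0,0,0,-0.003,0,0,0,0,-0.008,0,0,0,0,-0.018,0,0,0,0,-0.03,0,0,0,0,-0.035,0,0,-0.01,0.017,-0.035,0,0,-0.021,0.034,-0.035,0,0,-0.031,0.051,-0.035,0,0,-0.031,0.051,-0.035,0,0,-0.031,0.051,-0.025,0,0,-0.031,0.051,-0.016,0,0,-0.031,0.051,-0.015,0]}}

```text
t: 6.27
eef_pos: [0.5404, -0.3252, 0.0965]
orientation: [-3.112, -0.409, 0.004]
ft_force: [0.1, 0.7, 1.1]
finger_gap: 0.004
finger_force: 0.0
```

Request:
{"name": "carry_out", "arguments": {"increments": [0,0,0,0,0,0,0,0,0,0]}}

```text
t: 6.43
eef_pos: [0.5414, -0.326, 0.0984]
orientation: [-3.114, -0.409, 0.001]
ft_force: [-0.9, 0.3, 0.4]
finger_gap: 0.002
finger_force: 0.0
```

Run:
```python
from chk import *
p=vision.grab_frame("side"); e=o["eef_pos"]+.022*T[:,2]
uv=cv2.projectPoints(e[None],np.array(p["rvec"]),np.array(p["tvec"]),p["intrinsics"],None)[0].ravel(); print(e,uv)
i=cv2.resize(p["image"][270:390,320:460],None,fx=5,fy=5,interpolation=cv2.INTER_CUBIC)
cv2.drawMarker(i,(int((uv[0]-320)*5),int((uv[1]-270)*5)),(255,0,255),0,12)
cv2.imwrite("pics/a3.png",i)
```

```text
6.4333 [ 0.5414 -0.326   0.0984] [-0.8858  0.2608  0.4154] 0.0021491288845115085 [ 0.9661  0.2581 -0.0004] [-0.0006  0.0007 -1.    ]
red [ 0.0297 -0.0498  0.0074]
green [-0.0008  0.0014  0.0074]
[ 0.5413 -0.326   0.0764] [387.1898 338.9875]
```

View pics/a3.png

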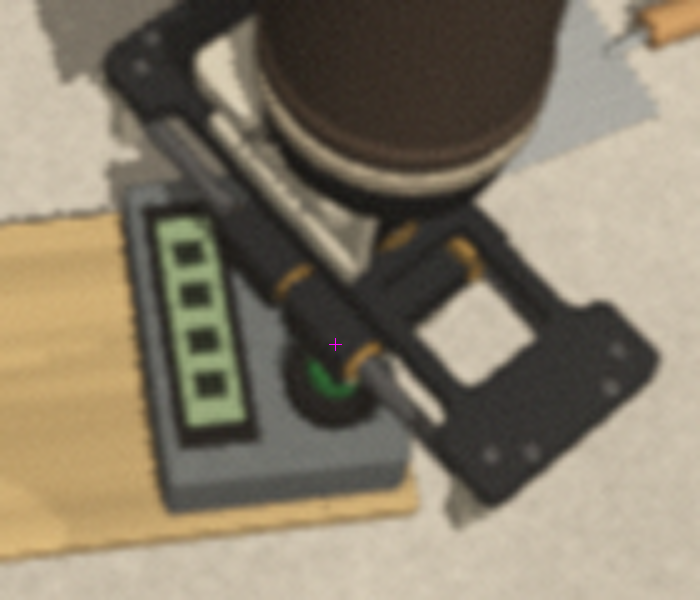

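The tips are over the green key at crop pixel (335,344), about 7 mm up. Pressing it the same way.

Request:
{"name": "carry_out", "arguments": {"increments": [0,-0.0005,0.001,0.002,0,0,-0.0005,0.001,0.004,0,0,-0.0005,0.001,0.006,0,0,-0.0005,0.001,0.008,0,0,-0.0005,0.001,0.009,0,0,-0.0005,0.001,0.01,0,0,-0.0005,0.001,0.011,0,0,-0.0005,0.001,0.012,0,0,-0.0005,0.001,0.013,0,0,-0.0005,0.001,0.0135,0,0,-0.0005,0.001,0.0135,0,0,-0.0005,0.001,0.0135,0]}}

```text
t: 7.48
eef_pos: [0.541, -0.3282, 0.0853]
orientation: [3.115, 0.407, 0.0]
ft_force: [-1.7, 0.7, 4.3]
finger_gap: 0.007
finger_force: 2.2
```

Request:
{"name": "carry_out", "arguments": {"increments": [0,0,0,0.0005,0,0,0,0,0.001,0,0,0,0,0.0015,0,0,0,0,0.0015,0,0,0,0,0.0015,0]}}

```text
t: 7.9
eef_pos: [0.541, -0.3282, 0.0843]
orientation: [3.115, 0.407, 0.0]
ft_force: [-2.3, 0.6, 10.2]
finger_gap: 0.01
finger_force: 4.8
```

Green is fully down as well, on its stop. Withdrawing straight up.

Request:
{"name": "carry_out", "arguments": {"increments": [0,0,0,-0.003,0,0,0,0,-0.008,0,0,0,0,-0.02,0,0,0,0,-0.04,0,0,0,0,-0.06,0,0,0,0,-0.08,0,0,0,0,-0.1,0,0,0,0,-0.12,0,0,0,0,-0.14,0,0,0,0,-0.15,0,0,0,0,-0.15,0,0,0,0,-0.15,0]}}

```text
t: 8.9
eef_pos: [0.5409, -0.328, 0.2337]
orientation: [3.115, 0.407, 0.0]
ft_force: [-0.1, -0.9, -0.6]
finger_gap: 0.003
finger_force: 0.0
```

Run:
```python
from chk import *
p=vision.grab_frame("side"); cv2.imwrite("pics/end.png",p["image"])
```

```text
8.9 [ 0.5409 -0.328   0.2337] [-0.0896 -0.9224 -0.5703] 0.0031680827718935686 [0.9664 0.2569 0.0002] [ 0.0003 -0.0002 -1.    ]
red [ 0.0306 -0.0517  0.1427]
green [ 0.0001 -0.0004  0.1427]
```

View pics/end.png

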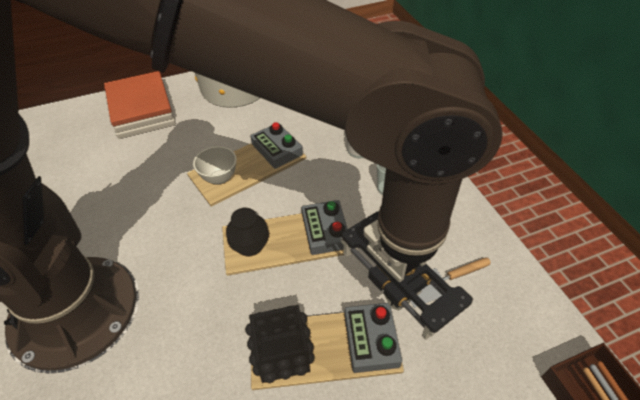

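The arm is clear. Both keys are back up, red at (381,313) and green at (387,343), and the visible things are where they were.

```bash
python3 -c "from cell import arm; print(arm.job_done())"
```

```text
the job is handed in; nothing more can be done
None
```

On the bossed box's timer I pressed the red key and then the green key fully down (about 10 N each), both came back up, and the arm withdrew with nothing else seen moved; the job is handed in.

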